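# Lock the red spool's bayonet cap

## Task

The red filament spool on the bench is not locked on its stand yet: its yellow cap still stands up on its spring. Push that cap down against the spring, turn it a quarter turn clockwise (seen from above) while it is down, and let go so that it stays locked, its grip bar pointing at the green marks. Leave the caps of the blue and the white spool as they are.

Things in the scene. Friction and masses are not known exactly. Their poses are not given: they have to be found in the camera images.
- red_cap_grip (a point): centre of the grip bar of the yellow cap on the red spool, on the cap's axis; x along the bar, z up. Bar 56 mm long, 16 wide, 27 tall (top 13 mm above this point) on a disc 60 mm across (its top 13 mm below this point). Push down 12 to 14 mm (turns only below 11, bottom stop at 15; spring 4 to 10 N), then turn 90 degrees clockwise, stop up to 10 beyond; let go, it rises to 8 mm below its start
- red_stand: fixed black stand, 140 mm across, with a spool of red filament (seen at its side and through its flange); grey collar in the middle, top 72 mm up. Origin on the cap's axis at bench level, z up. White marks on the collar along +-y (bar there at the start, within 5 degrees: open), green marks along +-x (bar there: locked; its notch begins about 19 degrees short). Grip point 106 mm up at the start, 98 mm when locked
- blue_cap_grip (a point): like red_cap_grip, but of the same yellow cap on the spool of blue filament, standing up, unlocked: leave alone
- white_cap_grip (a point): like red_cap_grip, but of the same yellow cap on the spool of white filament, already locked and 8 mm lower: leave alone
Mind the look-alikes: they are no part of the job. What is shaped like the red_stand but purple or turquoise is not meant.

How it is judged (in metres and radians):
On the way:
1. the red spool's cap is pushed down at least 10 mm against its spring (z of red_cap_grip in the frame of red_stand below 0.096 m), for 0.1 s.
At the end, for the whole second after the job is handed in: the red spool's cap, let go, stays at least 5 mm lower than it stood at the start, its grip bar within 0.33 rad (19 degrees) of the line of the green marks (z of red_cap_grip in the frame of red_stand below 0.101 m and angle between the x axis of red_cap_grip and the x axis of red_stand, either way round below 0.33 rad); the robot touches nothing.
It fails at once if the cap of the blue spool is moved by more than 5 mm (distance of blue_cap_grip from where it was at the start of the episode above 0.005 m).
It fails at once if the cap of the white spool is moved by more than 5 mm (distance of white_cap_grip from where it was at the start of the episode above 0.005 m).
It also fails if it takes over 38 s, if anything falls off the work surface, if the arm or the gripper's body presses on something with over 40 N, if the wrist force passes 120 N, or if a joint passes its speed limit or range.

## Robot

A 7-joint arm with a two-finger parallel gripper is mounted at the origin on the work surface. World frame = base frame: x ahead of the robot, y to its left, z up, the work surface at z = 0. Lengths are in mm, angles in rad, forces in N, time in s.
With the tool pointing down it reaches from about 375 to 925 mm from the base axis. Payload 3.1 kg.
Tool frame: the origin (TCP) lies between the finger pads; the fingertips stand 19 mm ahead of it and the grasp point (between the pads) is the TCP (manip.tips_ahead is the distance from the TCP to the fingertips, in mm); z points along the fingers, y is the line along which they close (so a half turn about z gives the same grasp; the last joint's range is limited). The gripper opens to 85 mm and grips with 20 to 120 N. Pads are 22 mm wide; open, the fingers measure 114 mm over their backs; the gripper's body (76 mm by 85 mm) begins 54 mm behind the grasp point. The pads swing forward as they close: fully open they stand 13 mm farther back than shut.
Start: joints at [1.234, 0.383, 0.044, 1.598, -0.018, 1.161, -0.05], TCP at [153.768, -631.553, 250.269] pointing down, gripper open.
Joint ranges: [-2.61, 2.61], [-0.41, 2.15], [-1.48, 1.57], [0, 2.5], [-1.57, 4.71], [0.05, 1.97], [-2.85, 2.85]. Speed limits (rad/s): [2.79, 2.79, 3.14, 3.14, 3.14, 3.14, 3.14].

## Interface

Orientations are given as a unit quaternion [x, y, z, w].
In Python, from workcell import manip gives the robot as it stands. The module is installed in compiled form; this text tells all that it offers.
- The arm moves only by the shell command python3 -m creep 'ROWS'. ROWS is JSON, one flat list of numbers, 7 for each row, row after row: the shift along the tool's x, y, z as a fraction of full scale, then the turn, a rotation vector about the tool's x, y, z as a fraction of full scale, then the opening in per cent of the stroke, from 0 (shut) to 100 (fully open). A call has 1 to 5 rows; each row is the pose to reach, as a shift and turn from the pose commanded when the call began, along the tool's axes at that moment, turning the shorter way round; what a row does not reach only later rows make up. Full scale, the value 1, is 1 m for a shift and 2 pi rad for a turn. A row lasts 1/10 s, in which the tool goes at most 50 mm and 8.59 degrees, less where a joint would pass 70% of its speed; a pose out of reach is approached as far as the arm can. A call with a number of a shift or a turn outside -1 to 1 is refused whole. A call with a gripper value outside its range is refused whole. The fingers move at their own pace and stop on an object; the grip force is fixed at half the most. Time passes only in rows, so rows that repeat a pose let the fingers close. It gives the time, the measured TCP pose, the force, the opening and the grip force at its end, in the units of the state.
- manip.sense(): the state, without advancing time (a new reading comes with each control period).
- manip.camera(name): name is "scene" or "top" or "wrist"; returns a dict with "frame" (480x640x3 uint8, red, green, blue), "fx", "fy", "cx", "cy" (pixels), "R" (3x3) and "t" (3): a world point X has camera coordinates R X + t. Camera axes: x right, y down, z forward; pixel columns grow to the right and rows downward; lengths in mm; the calibration is good to about 2 mm. A picture is of the moment at which its call begins. There is no depth.
- manip.close_job(): hands the job in; it is judged then, once.
The state is a dict: "time_s": time; "q": joint angles; "joint_velocities": joint speeds; "effort": joint torques, N m; "position": TCP position; "ee_rot": TCP orientation; "wrist_force": force on the tool from outside, world axes, zero at the start; "moment": the same for the moment, N m; "grip_width": finger opening in mm; "grip_force": force on a finger pad.
Only numpy, scipy, OpenCV 4.12 (cv2) and the standard library are available. Lean on these libraries where they do the work, as an engineer would, in place of code of your own. Each camera call takes 0.05 s, during which the arm holds its last target. There are 200 camera calls.

## Working session

There is one attempt and no reset: what is moved stays moved. The work goes in short steps, Python scripts to look and compute and a shell command to move; the robot and the scene stay as the last step left them, time stands still between calls to the robot, and variables do not carry over. Pictures are saved under pics/ and viewed, at most 10 in all, crops included, and the job is handed in when it is done.

```bash
mkdir -p pics; cat > h.py <<'E'
import numpy as np,cv2
from workcell import manip
def pix(c,X): 
    p=np.array(c["R"])@np.array(X,float)+np.array(c["t"]); return p[0]/p[2]*c["fx"]+c["cx"],p[1]/p[2]*c["fy"]+c["cy"]
def ray(c,u,v,z):
    R=np.array(c["R"]);t=np.array(c["t"]); o=-R.T@t; d=R.T@np.array([(u-c["cx"])/c["fx"],(v-c["cy"])/c["fy"],1]); return o+d*(z-o[2])/d[2]
E
python3 - <<'E'
from h import *
import pickle
s=manip.sense();print(s["position"],s["ee_rot"],s["grip_width"],s["time_s"])
for n in("top","scene"):
    c=manip.camera(n);pickle.dump(c,open(n+".p","wb"));cv2.imwrite(f"pics/{n}.png",c["frame"][:,:,::-1]);print(n,c["fx"],-np.array(c["R"]).T@np.array(c["t"]))
E
```

```text
[ 153.49266821 -630.6936283   248.87245742] [ 9.92880276e-01  1.19109326e-01 -2.33783746e-04 -1.29291421e-03] 85.48997875367137 0.0
top 450.81362711470183 [ 357.56076914  -51.5801845  1009.16982199]
scene 506.0867294865745 [1139.55166475 -409.85698266  787.44652578]
```

View pics/top.png

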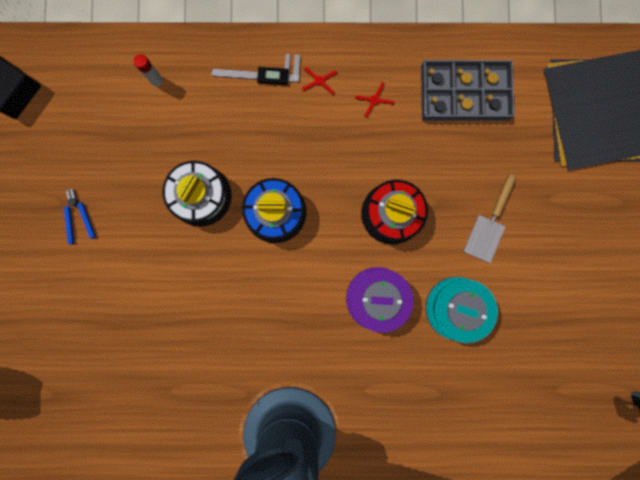

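View pics/scene.png

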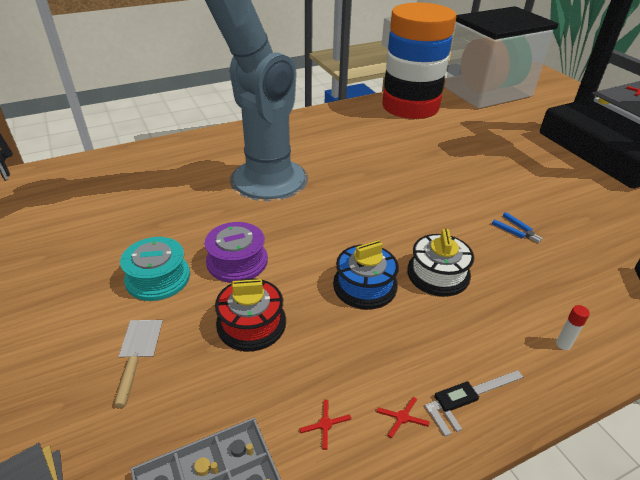

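The top view shows the red spool's cap at about (400,208), blue at (271,207) and white at (191,190). In the scene view the red cap is at about (247,291). I'll enlarge the red cap in both.

```bash
python3 - <<'E'
import cv2
a=cv2.imread("pics/top.png")[170:250,355:440];b=cv2.imread("pics/scene.png")[270:350,210:290]
f=lambda i:cv2.resize(i,(400,400),interpolation=cv2.INTER_CUBIC)
cv2.imwrite("pics/crop.png",cv2.hconcat([f(a[:,:80]),f(b)]))
E
```

```text
(no output)
```

View pics/crop.png

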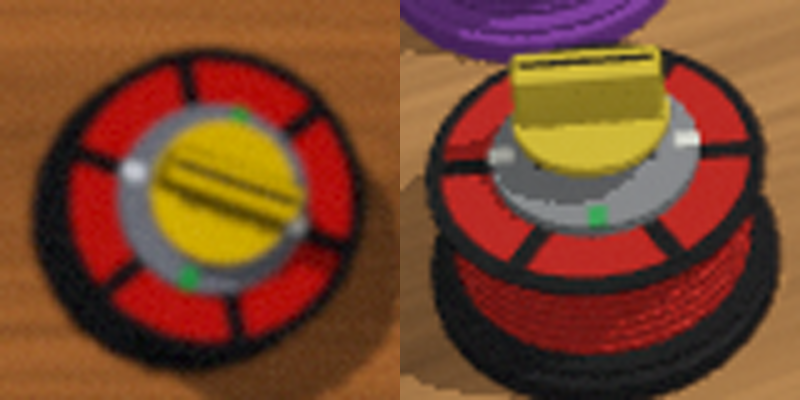

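The crop shows the collar marks. In the top view white is at crop (135,171) and (298,229), green at (240,115) and (190,278). In the scene view white is at (502,155) and (686,138). The bar lies along the white marks.

```bash
python3 - <<'E'
from h import *
import pickle
from scipy.spatial.transform import Rotation as Ro
T=pickle.load(open("top.p","rb"));S=pickle.load(open("scene.p","rb"))
t=lambda u,v,z:ray(T,355+(u-2)/5,170+(v-2)/5,z); s=lambda u,v,z:ray(S,210+(u-402)/5,270+(v-2)/5,z)
w=[t(135,171,72),t(298,229,72)];g=[t(240,115,72),t(190,278,72)]
ang=lambda a,b:np.degrees(np.arctan2(*(b-a)[1::-1]))
print("top white",sum(w)/2,ang(*w),"green",sum(g)/2,ang(*g),"disc",t(228,192,93))
w=[s(502,155,72),s(686,138,72)];print("scene white",sum(w)/2,ang(*w))
e=[s(514,66,119),s(662,57,119)];print("scene bar top",sum(e)/2,ang(*e),np.linalg.norm(e[1]-e[0]))
e=[t(180,152,119),t(303,190,119)];print("top bar back edge",ang(*e))
print(Ro.from_quat(manip.sense()["ee_rot"]).as_matrix().round(3))
for n,u,v in(("blue",271,207),("white",191,190)):print(n,ray(T,u,v,106))
E
```

```text
top white [ 480.72080755 -230.08150285   72.        ] -109.76587267588098 green [ 482.27919644 -229.52517668   72.        ] 162.34194747477346 disc [ 481.25390276 -230.86673193   93.        ]
scene white [ 481.99354675 -228.11436673   72.        ] 72.4162704065231
scene bar top [ 483.36489969 -227.38578505  119.        ] 70.15096589564912 54.800726373330896
top bar back edge -107.33001207098083
[[ 0.972  0.237 -0.001]
 [ 0.237 -0.972  0.002]
 [-0.    -0.002 -1.   ]]
blue [481.46009592  32.49246851 106.        ]
white [516.00452087 194.24167871 106.        ]
```

```bash
cat >> h.py <<'E'
from scipy.spatial.transform import Rotation as Ro
def go(x,y,z,yaw):  # tool y axis heading yaw (deg), pointing down
    s=manip.sense();R=Ro.from_quat(s["ee_rot"]);a=np.radians(yaw)
    Y=np.array([np.cos(a),np.sin(a),0]);Z=np.array([0,0,-1.]);G=Ro.from_matrix(np.c_[np.cross(Y,Z),Y,Z])
    print("pos",s["position"].round(1) if hasattr(s["position"],"round") else s["position"],"t",s["time_s"],"F",np.round(s["wrist_force"],1),"w",s["grip_width"],"q7",s["q"][6])
    print("shift",(R.inv().apply(np.array([x,y,z])-s["position"])/1000).round(4),"turn",((R.inv()*G).as_rotvec()/2/np.pi).round(4))
E
python3 -m creep '[0.2,-0.151,0,0,0,-0.1,100, 0.2,-0.151,0,0,0,-0.1,100, 0.2,-0.151,0,0,0,-0.1,100, 0.2,-0.151,0,0,0,-0.1,100, 0.2,-0.151,0,0,0,-0.1,100]'
python3 -c "from h import *; go(482,-229.5,200,-18)"
```

```text
time_s: 0.6
position: [312.7, -436.0, 249.8]
ee_rot: [0.907, 0.421, -0.0, -0.0]
wrist_force: [1.9, -0.7, 0.9]
grip_width: 85.4
grip_force: 0.0
pos [ 312.7 -436.   249.8] t 0.6 F [ 1.9 -0.7  0.9] w 85.35479089748728 q7 0.1401466927539225
shift [ 0.267  -0.0037  0.0499] turn [-0.0001 -0.     -0.0615]
```

```bash
python3 -m creep '[0.245,-0.0037,0.05,0,0,-0.0615,100, 0.245,-0.0037,0.05,0,0,-0.0615,100, 0.245,-0.0037,0.05,0,0,-0.0615,100, 0.245,-0.0037,0.05,0,0,-0.0615,100, 0.245,-0.0037,0.05,0,0,-0.0615,100]'
python3 -m creep '[0.022,0,0,0,0,0,100, 0.022,0,0,0,0,0,100, 0.022,0,0,0,0,0,100, 0.022,0,0,0,0,0,100]'
python3 - <<'E'
from h import *
go(482,-229.5,117,-18)
c=manip.camera("wrist");cv2.imwrite("pics/w1.png",c["frame"][:,:,::-1])
for P in([482,-229.5,93],[482,-229.5,119],[482+28*.309,-229.5+28*.951,119],[482-28*.309,-229.5-28*.951,119]):print(np.round(pix(c,P)))
E
```

```text
time_s: 1.1
position: [468.1, -247.2, 199.7]
ee_rot: [0.81, 0.586, -0.0, -0.0]
wrist_force: [1.0, -0.5, 0.7]
grip_width: 85.5
grip_force: 0.0
time_s: 1.5
position: [473.5, -229.9, 200.1]
ee_rot: [0.811, 0.585, -0.001, 0.0]
wrist_force: [-0.2, -0.5, 0.3]
grip_width: 85.2
grip_force: 0.0
pos [ 473.5 -229.9  200.1] t 1.5 F [-0.2 -0.5  0.3] w 85.24011797332982 q7 -0.03681077819078017
shift [0.0032 0.008  0.0831] turn [-0.0001  0.0002 -0.001 ]
[334. 237.]
[336. 253.]
[336. 201.]
[336. 301.]
```

View pics/w1.png

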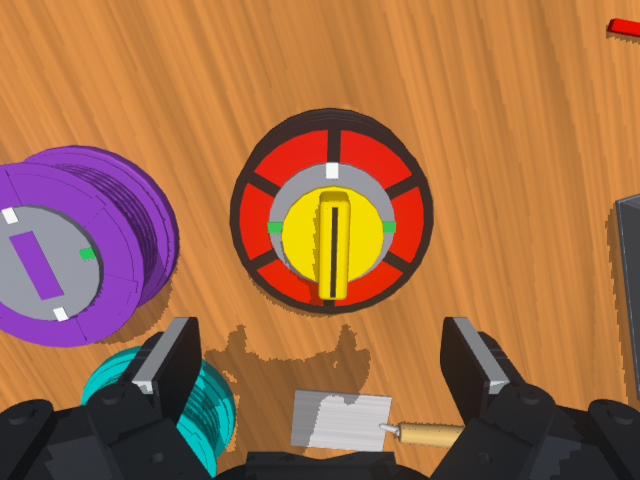

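The wrist view shows the bar top from about (334,203) to (332,299), the disc centre at (332,236) and the green marks at (275,227) and (390,227). This agrees with my estimate to about 1 mm.

```bash
python3 - <<'E'
from h import *
c=manip.camera("wrist")
print(ray(c,332.5,227,72),ray(c,332,236,93),ray(c,333,251,119))
go(481.5,-229.3,117,-18)
E
```

```text
[ 481.33458135 -229.98421981   72.        ] [ 480.84479714 -228.68141175   93.        ] [ 480.83791418 -228.1729329   119.        ]
pos [ 473.5 -230.1  200.3] t 1.6 F [-0.1 -0.8  0.5] w 85.28194457263672 q7 -0.03693579566780963
shift [0.0034 0.0074 0.0833] turn [-0.      0.0001 -0.0011]
```

```bash
python3 -m creep '[0.0035,0.0073,0.02,0,0,-0.001,100, 0.0035,0.0073,0.045,0,0,-0.001,100, 0.0035,0.0073,0.065,0,0,-0.001,100, 0.0035,0.0073,0.08,0,0,-0.001,100, 0.0035,0.0073,0.083,0,0,-0.001,100]'
python3 -m creep '[0,0,0,0,0,0,40, 0,0,0,0,0,0,40, 0,0,0,0,0,0,40, 0,0,0,0,0,0,40, 0,0,0,0,0,0,40]'
python3 - <<'E'
from h import *
go(481.3,-229.2,115,-18)
c=manip.camera("wrist");cv2.imwrite("pics/w2.png",c["frame"][:,:,::-1])
E
```

```text
time_s: 2.1
position: [480.6, -227.4, 115.4]
ee_rot: [0.809, 0.588, -0.001, -0.002]
wrist_force: [-0.7, -0.4, 1.0]
grip_width: 85.1
grip_force: 0.0
time_s: 2.6
position: [482.9, -227.0, 117.9]
ee_rot: [0.808, 0.589, 0.0, 0.001]
wrist_force: [0.4, 0.6, -0.6]
grip_width: 34.0
grip_force: 0.0
pos [ 482.9 -227.   117.9] t 2.6 F [ 0.4  0.6 -0.6] w 34.00628278884834 q7 -0.09378733896596653
shift [-0.0026 -0.0009  0.0029] turn [0.0002 0.     0.0005]
```

View pics/w2.png

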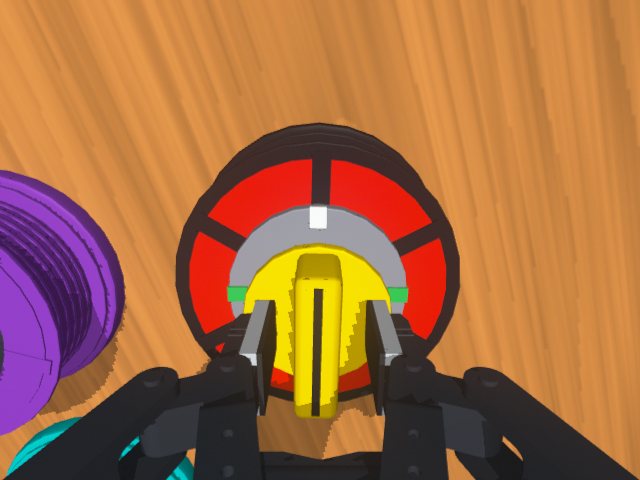

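The wrist view shows the bar (x about 318) centred between the pads at about 262 and 378, over the disc. I'll close the gripper now.

```bash
python3 -m creep '[-0.002,-0.0005,0.002,0,0,0,40, -0.002,-0.0005,0.002,0,0,0,0, -0.002,-0.0005,0.002,0,0,0,0, -0.002,-0.0005,0.002,0,0,0,0, -0.002,-0.0005,0.002,0,0,0,0]'
python3 -m creep '[0,0,0,0,0,0,0, 0,0,0,0,0,0,0, 0,0,0,0,0,0,0, 0,0,0,0,0,0,0]'
python3 -c "from h import *; go(481.3,-229.2,115,-18)"
```

```text
time_s: 3.15
position: [481.2, -228.8, 115.2]
ee_rot: [0.808, 0.589, -0.0, -0.0]
wrist_force: [-0.3, -0.4, -0.3]
grip_width: 15.1
grip_force: 60.6
time_s: 3.55
position: [481.5, -228.5, 115.2]
ee_rot: [0.808, 0.589, 0.0, -0.0]
wrist_force: [-0.0, -0.2, -0.4]
grip_width: 15.0
grip_force: 60.6
pos [ 481.5 -228.5  115.2] t 3.55 F [-0.  -0.2 -0.4] w 14.98556894221136 q7 -0.09100467937883724
shift [-0.0007  0.      0.0002] turn [ 0.     -0.      0.0005]
```

Gripped. Next I push down 13 mm.

```bash
python3 -m creep '[0,0,0.004,0,0,0,0, 0,0,0.008,0,0,0,0, 0,0,0.011,0,0,0,0, 0,0,0.013,0,0,0,0, 0,0,0.013,0,0,0,0]'
python3 -m creep '[0,0,0,0,0,0,0, 0,0,0,0,0,0,0]'
```

```text
time_s: 4.05
position: [481.7, -228.6, 102.9]
ee_rot: [0.808, 0.589, -0.0, 0.0]
wrist_force: [-3.2, 1.2, 8.6]
grip_width: 15.0
grip_force: 61.7
time_s: 4.25
position: [481.7, -228.6, 103.1]
ee_rot: [0.808, 0.589, -0.0, 0.0]
wrist_force: [-3.1, 0.9, 7.5]
grip_width: 14.9
grip_force: 61.7
```

```bash
python3 -m creep '[0,0,0.001,0,0,0,0, 0,0,0.001,0,0,0.015,0, 0,0,0.001,0,0,0.03,0, 0,0,0.001,0,0,0.045,0, 0,0,0.001,0,0,0.06,0]'
python3 -c "from h import *; go(481.5,-228.8,102,-108)"
```

```text
time_s: 4.75
position: [483.0, -229.3, 102.8]
ee_rot: [0.905, 0.426, 0.001, 0.001]
wrist_force: [-0.9, 1.1, 7.6]
grip_width: 14.8
grip_force: 61.8
pos [ 483.  -229.3  102.8] t 4.75 F [-0.9  1.1  7.6] w 14.772466710858522 q7 -0.45025124300684616
shift [-0.0006 -0.0014  0.0007] turn [ 0.0004 -0.0004  0.1899]
```

Turning freely with low forces, so I continue.

```bash
python3 -m creep '[0,0,0.0005,0,0,0.02,0, 0,0,0.0005,0,0,0.04,0, 0,0,0.0005,0,0,0.06,0, 0,0,0.0005,0,0,0.08,0, 0,0,0.0005,0,0,0.1,0]'
python3 -c "from h import *; go(481.5,-228.8,102,-108)"
```

```text
time_s: 5.25
position: [482.9, -229.0, 102.3]
ee_rot: [0.992, 0.125, 0.001, 0.001]
wrist_force: [-1.9, 1.0, 8.4]
grip_width: 14.5
grip_force: 61.8
pos [ 482.9 -229.   102.3] t 5.25 F [-1.9  1.   8.4] w 14.511120849385463 q7 -1.0299991989750445
shift [-0.0013 -0.0006  0.0003] turn [ 0.0002 -0.0004  0.0898]
```

```bash
python3 -m creep '[0,0,0,0,0,0.02,0, 0,0,0,0,0,0.04,0, 0,0,0,0,0,0.06,0, 0,0,0,0,0,0.08,0, 0,0,0,0,0,0.09,0]'
python3 -m creep '[0,0,0,0,0,0.005,0, 0,0,0,0,0,0.005,0, 0,0,0,0,0,0.005,0]'
python3 -c "from h import *; go(481.5,-228.8,102,-108);print(manip.sense()['moment'])"
```

```text
time_s: 5.75
position: [482.9, -228.8, 102.2]
ee_rot: [0.988, -0.156, 0.001, 0.0]
wrist_force: [-1.5, 1.0, 8.3]
grip_width: 14.9
grip_force: 61.8
time_s: 6.05
position: [482.8, -228.8, 102.2]
ee_rot: [0.985, -0.17, 0.001, 0.0]
wrist_force: [-1.3, 0.7, 7.9]
grip_width: 15.1
grip_force: 61.8
pos [ 482.8 -228.8  102.2] t 6.05 F [-1.3  0.7  7.9] w 15.086091134234838 q7 -1.5757294316040469
shift [-0.0013  0.0004  0.0002] turn [-0.     -0.0004 -0.0044]
[0.23083512 0.38430232 0.02837234]
```

Turned about 92°. I ease it up 5 mm into the notch, then open.

```bash
python3 -m creep '[0,0,-0.002,0,0,0,0, 0,0,-0.004,0,0,0,0, 0,0,-0.005,0,0,0,0, 0,0,-0.005,0,0,0,0]'
python3 -m creep '[0,0,0,0,0,0,60, 0,0,0,0,0,0,60, 0,0,0,0,0,0,60, 0,0,0,0,0,0,60, 0,0,0,0,0,0,60]'
python3 -m creep '[0,0,-0.01,0,0,0,60, 0,0,-0.03,0,0,0,60, 0,0,-0.06,0,0,0,60, 0,0,-0.09,0,0,0,60, 0,0,-0.1,0,0,0,60]'
python3 - <<'E'
from h import *
c=manip.camera("wrist");d=manip.camera("scene")
cv2.imwrite("pics/end.png",cv2.hconcat([cv2.resize(c["frame"],(400,300)),cv2.resize(d["frame"][250:350,180:313],(400,300))])[:,:,::-1])
E
```

```text
time_s: 6.45
position: [482.8, -228.8, 107.0]
ee_rot: [0.985, -0.17, 0.001, 0.0]
wrist_force: [-1.2, 0.7, 7.1]
grip_width: 14.6
grip_force: 61.6
time_s: 6.95
position: [481.2, -228.6, 105.5]
ee_rot: [0.985, -0.17, -0.0, -0.0]
wrist_force: [0.1, 0.2, 0.1]
grip_width: 51.3
grip_force: 0.0
time_s: 7.45
position: [483.8, -229.6, 210.1]
ee_rot: [0.985, -0.17, 0.004, 0.001]
wrist_force: [0.7, -1.5, 0.3]
grip_width: 51.4
grip_force: 0.0
```

View pics/end.png

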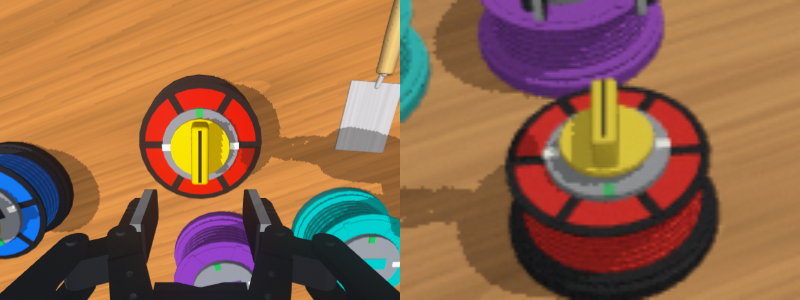

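The picture shows the bar in line with the green marks, with its top from about (603,80) to (606,137) in the scene half. A height check follows.

```bash
python3 - <<'E'
from h import *
d=manip.camera("scene")
for z in(119,111):
    print(z,[[round((p[0]-180)*3.008+400),round((p[1]-250)*3)] for p in (pix(d,[481.8+k*.951,-229-k*.309,z]) for k in(-28,28))])
s=manip.sense();print(s["wrist_force"],s["time_s"])
E
```

```text
119 [[598, 64], [600, 127]]
111 [[599, 73], [601, 136]]
[-0.95866615 -0.40747671 -1.5079233 ] 7.6
```

The height matches the locked position (111 mm).

```bash
python3 -c "from workcell import manip; print(manip.close_job())"
```

```text
the job is handed in; nothing more can be done
None
```

The red spool's cap is pushed down, turned about 92° clockwise and let go; the final pictures show it sitting at locked height with its bar along the green marks, I never moved near the blue and white caps, and the job is handed in (no verdict was returned).

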